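# Shut the sample case and lock it with its pin

### The arm

A 6-joint arm with a two-finger parallel gripper is mounted at the origin on a cart in front of the work surface, level with it; the furniture and walls round the work are solid. World frame = base frame: x ahead of the robot, y to its left, z up, the work surface at z = 0. Lengths are in mm, angles in rad, forces in N, time in s.
With the tool pointing down it reaches from about 300 to 775 mm from the base axis. Payload 14.6 kg.
Tool frame: the origin (TCP) lies at the very end of the fingers, on their centre line; the grasp point (between the pads) lies 19 mm behind it; z points along the fingers, y is the line along which they close (so a half turn about z gives the same grasp; the last joint's range is limited). The gripper opens to 94 mm and grips with 3 to 60 N. Pads are 16 mm wide; open, the fingers measure 119 mm over their backs; the gripper's body (75 mm by 177 mm) begins 78 mm behind the grasp point.
Start: joints at [-1.383, 0.3, 1.521, -0, 1.321, -0.067], TCP at [138.622, -532.234, 205.446] pointing down, gripper open.
Joint ranges: [-3.03, 3.03], [-0.79, 2.21], [0.23, 2.52], [-1.04, 4.18], [0, 3.07], [-2.55, 2.55]. Speed limits (rad/s): [2.22, 2.22, 2.57, 3.14, 3.14, 3.14].

### API

Orientations are given as [roll, pitch, yaw] about the fixed x, y, z axes, in that order (R = Rz(yaw) Ry(pitch) Rx(roll)).
In Python, from cell import manip gives the robot as it stands.
- The arm moves only by the tool servo_tool, never from a script. Its argument "motion" is a list that holds one entry, the list of rows, each a list of 7 numbers: the shift along the world's x, y, z as a fraction of full scale, then the turn, a rotation vector about the world's x, y, z as a fraction of full scale, then the closure, from 0 (fully open) to 1 (shut). In form: [[[x, y, z, rx, ry, rz, gripper], ...]]. A call has 1 to 10 rows; each row is the pose to reach, as a shift and turn from the pose commanded when the call began, turning the shorter way round; what a row does not reach only later rows make up. Full scale, the value 1, is 0.5 m for a shift and pi rad for a turn. A row lasts 1/10 s, in which the tool goes at most 50 mm and 8.59 degrees, less where a joint would pass 70% of its speed; a pose out of reach is approached as far as the arm can. A call with a number of a shift or a turn outside -1 to 1 is refused whole. A call with a gripper value outside its range is refused whole. The fingers move at their own pace and stop on an object; "newtons" is the grip in N (left out, the last holds). Time passes only in rows, so rows that repeat a pose let the fingers close. It gives the time, the measured TCP pose, the force, the opening and the grip force at its end, in the units of the state.
- manip.read_state(): the state, without advancing time (a new reading comes with each control period).
- manip.camera(name): name is "side" or "top"; returns a dict with "frame" (420x560x3 uint8, red, green, blue), "range_z" (420x560 float32, mm along the optical axis (not along the pixel's ray), 0 where there is no reading), "vfov" (degrees; the focal length in pixels is half the picture's height over the tangent of half this angle, whatever the lens; pixels are square), "cx", "cy" (the principal point, pixels), "cam_to_world" (4x4, takes a point from camera to world coordinates). Camera axes: x right, y down, z forward; pixel columns grow to the right and rows downward; lengths in mm; the calibration is good to about 2 mm. A picture is of the moment at which its call begins.
- manip.sign_off(): hands the job in; it is judged then, once.
The state is a dict: "clock": time; "joints": joint angles; "qd": joint speeds; "effort": joint torques, N m; "eef_pos": TCP position; "eef_rot": TCP orientation; "wrist_force": force on the tool from outside, world axes, zero at the start; "moment": the same for the moment, N m; "finger_gap": finger opening in mm; "finger_force": force on a finger pad.
Only numpy, scipy, OpenCV 4.12 (cv2) and the standard library are available. Lean on these libraries where they do the work, as an engineer would, in place of code of your own. Each camera call takes 0.05 s, during which the arm holds its last target. There are 200 camera calls.

### The job

The little wooden sample case is loaded: swing its lid fully shut, then lift the locking pin off its rest and thread it, entering from the end farther from the robot, through all three steel knuckles on the case's front, until its collar is home against the first knuckle. Let go of the pin and leave it there, and do not disturb the jar, the pot or the eraser standing around.

Things in the scene. Friction and masses are not known exactly. Their poses are not given: they have to be found in the camera images.
- case: Wooden box fixed to the bench, 130 x 130 x 65 mm, three vials inside. Origin: centre of its underside; x from front (knuckles, x = -65; faces to the robot's left) to back (hinges, x = +65), y away from the robot, z up. Two steel knuckles on the front: blocks 24 (x) x 14 (y) x 24 (z) mm centred at x = -77, y = +45 and -45, z = 52, each with a 13 mm bore along y, bevelled at its +y end.
- lid (a joint): Lid hinge, rad: 0 = fully shut (hard stop), grows as the front edge swings up and back; starts at 0.65 to 1.0. The lid is a 130 x 130 mm wooden plate 8 mm thick. The hinge is stiff (0.16 N m): the lid stays wherever it is left, and 1 to 3 N on its upper face near the front edge push it down.
- lid_hinge (a point): Middle of the lid's hinge line, level with the lid's underside, at the back of the case (case frame x = 65, y = 0, z = 66 mm); the line runs along the case's y. Shares the lid's axes.
- lid_edge (a point): Middle of the lid's front edge, on its upper face, 130 mm from the hinge line. x along the lid from front edge to hinge, z out of its upper face. A 2 mm steel strap over this edge carries the lid's knuckle (24 x 14 x 24 mm, 13 mm bore), which reaches 24 mm beyond the edge. With the lid shut this knuckle stands midway between the case's two, all three bores in line.
- pin: Locking pin, 40 to 85 g, round. Origin: on its axis at the collar face that meets the knuckle. Its axis is y: to -y a 10 mm steel rod 118 mm long, nose tapered over the last 8 mm to 4 mm; to +y a collar (22 mm diameter, 0 to 4 mm), a 10 mm stem (4 to 28 mm) and a ribbed aluminium knob (18 mm diameter, 28 to 54 mm). Starts level in its rest, axis 50 mm high.
- pin_tip (a point): End of the pin's nose, 118 mm from the collar face (pin's y = -118 mm).
- pin_knob (a point): Centre of the pin's knob (pin's y = +41 mm), where to grasp it from above, fingers closing across the pin.
- pin_rest: Wooden rest fixed to the bench: base 50 x 120 x 10 mm, two notched posts (32 mm wide, 10 mm thick, 56 mm high) at y = +35 and -45 mm. The notches are 13 mm wide, open upward, and carry the rod. Origin: centre of the underside; y along the pin. The collar face starts at y = 50 mm, so the knob overhangs freely.
- hasp_mouth (a point): Centre of the mouth of the first (farthest) knuckle's bore, case frame x = -77, y = +52, z = 52 mm; shares the case's axes. The pin enters here and travels along -y. From here the three knuckles fill y = 0 to -14, -45 to -59 (the lid's) and -90 to -104 mm. The pin's collar face belongs here when it is home.
- hasp_tip_home (a point): Where the pin's tip belongs when the pin is home: on the bore line, 118 mm from hasp_mouth, 14 mm beyond the last knuckle. Shares the case's axes.
- wax_jar: Bystander: squat white lidded jar, 59 mm in diameter, 46 mm high; origin under its centre.
- clay_pot: Bystander: beige open clay pot, 68 mm in diameter, 92 mm high; origin under its centre.
- eraser: Bystander: small eraser, 20 x 42 x 12 mm; origin under its centre.

How it is judged:
By the outcome, as a careful person would: the job done as asked, in the order asked, and still so for the second after the job is handed in, with the robot touching nothing.
It also fails if it takes over 64 s, if anything falls off the work surface, if the arm or the gripper's body presses on something with over 40 N, if the wrist force passes 120 N, or if a joint passes its speed limit or range.

## Working session

There is one attempt and no reset: what is moved stays moved. The work goes in short steps, Python scripts to look and compute and a tool call to move; the robot and the scene stay as the last step left them, time stands still between calls to the robot, and variables do not carry over. Pictures are saved under pics/ and viewed, at most 10 in all, crops included, and the job is handed in when it is done.

Besides the shell and the picture viewer there is one more tool, called after ">>>" by a JSON object that holds its "op" and its "data". servo_tool: Moves the arm, as the interface text tells. Its arguments: {"type":"object","properties":{"motion":{"type":"array"},"newtons":{"type":"number"}},"required":["motion"]}

```bash
mkdir -p pics; cat > h.py <<'E'
import numpy as np, cv2
from cell import manip
def cam(n):
    c=manip.camera(n); f=210/np.tan(np.radians(c["vfov"])/2)
    c["f"]=f; return c
def cloud(c):
    z=c["range_z"]; v,u=np.mgrid[0:420,0:560]
    P=np.stack([(u-c["cx"])/c["f"]*z,(v-c["cy"])/c["f"]*z,z],-1)
    T=np.array(c["cam_to_world"]); return P@T[:3,:3].T+T[:3,3]
E
python3 - <<'E'
from h import *
print(manip.read_state())
for n in("top","side"):
    c=cam(n); np.savez(f"{n}0.npz",**c); cv2.imwrite(f"pics/{n}0.png",c["frame"][:,:,::-1])
    print(n,c["vfov"],c["cx"],c["cy"],np.round(c["cam_to_world"],3))
E
```

```text
{'clock': 0.0, 'joints': array([-1.38258986e+00,  3.00437164e-01,  1.52159535e+00, -1.42784962e-06,
        1.32069551e+00, -6.65968677e-02]), 'qd': array([-0.0005402 ,  0.00125705,  0.00061971,  0.00057419, -0.00036446,
       -0.00061927]), 'effort': array([ 1.92975247e-03, -5.31812096e+01, -3.52735806e+01,  7.08930963e-02,
        2.44248100e-02, -5.76898401e-05]), 'eef_pos': array([ 138.57862044, -531.9791911 ,  204.89890952]), 'eef_rot': array([-3.14045971e+00, -7.41764501e-05,  2.54803644e-01]), 'wrist_force': array([-0.41001911, -0.39551284,  0.77966689]), 'moment': array([0.02310055, 0.00023075, 0.00251906]), 'finger_force': 0.0, 'finger_gap': 93.8481752476312}
top 53.76910176608224 280.51625386863685 204.49179646062566 [[ 1.200000e-02 -9.950000e-01  1.020000e-01  4.766970e+02]
 [-1.000000e+00 -9.000000e-03  2.800000e-02  9.088400e+01]
 [-2.700000e-02 -1.020000e-01 -9.940000e-01  1.028192e+03]
 [ 0.000000e+00  0.000000e+00  0.000000e+00  1.000000e+00]]
side 49.309355397700294 276.59980327763884 207.16333298708474 [[ 8.74000e-01 -2.42000e-01  4.22000e-01  1.93844e+02]
 [-4.86000e-01 -4.73000e-01  7.35000e-01 -5.22953e+02]
 [ 2.20000e-02 -8.47000e-01 -5.31000e-01  5.14205e+02]
 [ 0.00000e+00  0.00000e+00  0.00000e+00  1.00000e+00]]
```

View pics/top0.png

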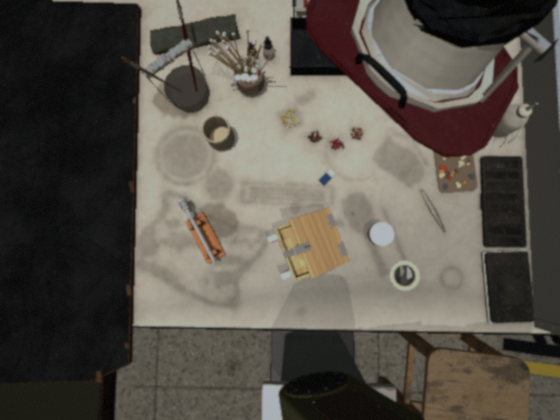

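View pics/side0.png

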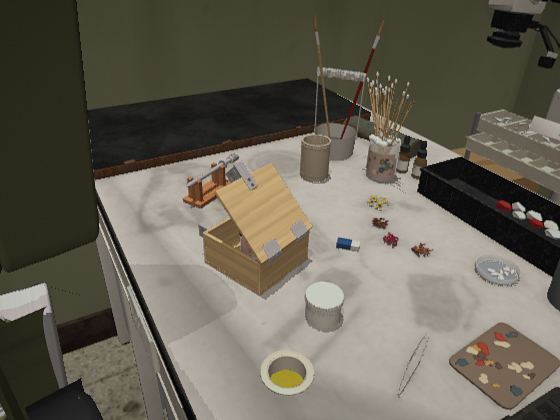

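The top view shows the case around (312,245) with its two case knuckles near (272,238) and (286,275), and its lid half open. The pin sits on the rest around (203,230), knob at (185,207). The jar is at (381,234), the eraser at (326,179) and the pot at (217,132). The side view agrees.

```bash
python3 - <<'E'
from h import *
c=dict(np.load("top0.npz")); P=cloud(c)
im=c["frame"][190:290,170:360][:,:,::-1]
cv2.imwrite("pics/crop0.png",cv2.resize(im,None,fx=4,fy=4,interpolation=cv2.INTER_CUBIC))
np.set_printoptions(linewidth=200,suppress=True,precision=0)
Z=P[...,2]
print("table z",np.median(Z[290:310,180:260]))
z=Z[190:290,170:360]; z=np.clip(z,0,180)/180*255
cv2.imwrite("pics/crop0z.png",cv2.resize(cv2.applyColorMap(z.astype(np.uint8),cv2.COLORMAP_JET),None,fx=4,fy=4,interpolation=cv2.INTER_NEAREST))
E
```

```text
table z -0.37716482197356527
```

View pics/crop0.png

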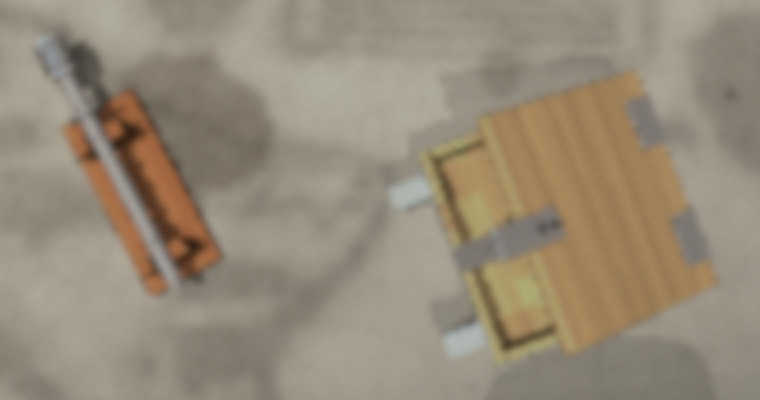

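View pics/crop0z.png

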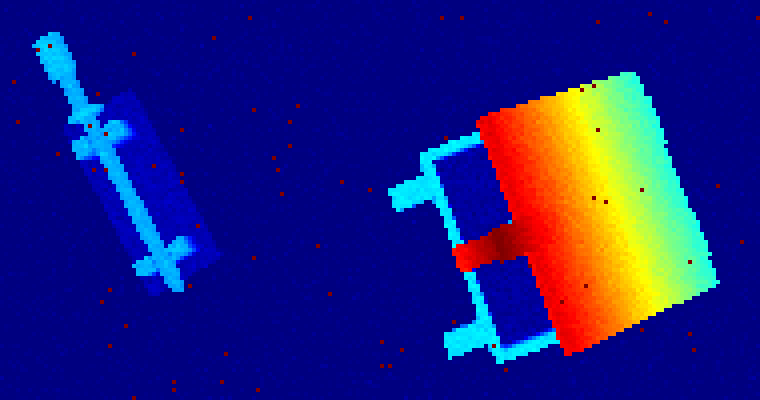

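The crop shows the case knuckles at about (410,192) and (465,338), the lid's knuckle at (478,255), and the pin from the knob (48,50) to the tip (178,288). Depth is clean, so I'll fit the geometry from it.

```bash
cat > m.py <<'E'
from h import *
np.set_printoptions(linewidth=200,suppress=True,precision=1)
c=dict(np.load("top0.npz")); P=cloud(c)
def reg(x0,x1,y0,y1,lo,hi): # crop px
    q=P[190+y0//4:190+y1//4,170+x0//4:170+x1//4].reshape(-1,3); return q[(q[:,2]>lo)&(q[:,2]<hi)]
L=reg(560,640,140,290,60,175)
for _ in range(3):
    m=L.mean(0); n=np.linalg.svd(L-m)[2][2]; n*=np.sign(n[2]); L=L[abs((L-m)@n)<3]
print("lid n",n.round(4),"angle",np.arccos(n[2]))
ex=-np.array([n[0],n[1]]); ex/=np.linalg.norm(ex)  # lid normal tilts toward back (+x)?
print("horizontal n dir deg",np.degrees(np.arctan2(n[1],n[0])))
for nm,r in dict(far=(380,424,175,215),near=(440,484,325,362)).items():
    q=reg(*r,58,75); print(nm,len(q),cv2.minAreaRect(q[:,:2].astype(np.float32)),np.median(q[:,2]))
# whole case rim
q=reg(380,600,120,370,58,72); r=cv2.minAreaRect(q[:,:2].astype(np.float32)); print("rim",r)
# pin
q=reg(20,200,20,300,30,75)
for nm,rr in dict(rod=(110,160,160,235),knob=(30,70,30,80)).items():
    q=reg(*rr,35,75); m=np.median(q,0); print(nm,len(q),q.mean(0),m,np.percentile(q[:,2],[50,90]))
q=reg(20,200,20,300,35,75); l=cv2.fitLine(q[:,:2].astype(np.float32),cv2.DIST_HUBER,0,.01,.01).ravel(); d=l[:2]*np.sign(l[0]); 
print("pin dir",d,np.degrees(np.arctan2(d[1],d[0])),"pt",l[2:]); t=(q[:,:2]-l[2:])@d; print("ends",np.percentile(t,[0,.5,99.5,100]),l[2:]+d*t.min(),l[2:]+d*t.max())
k=q[t>t.max()-24]; print("knob",len(k),k.mean(0),np.percentile(k[:,2],90))
E
python3 m.py
```

```text
lid n [ 0.3 -0.7  0.7] angle 0.7748352358404672
horizontal n dir deg -69.04949371657239
far 53 ((497.1184387207031, 137.8807830810547), (13.930907249450684, 20.589651107788086), 19.4340877532959) 63.8694323217328
near 62 ((413.5135192871094, 104.05191040039062), (13.882393836975098, 23.20859718322754), 19.257017135620117) 63.7307642258159
rim ((462.12353515625, 103.07992553710938), (129.48065185546875, 61.25412368774414), 21.55234146118164)
rod 84 [493.3 302.6  53.4] [493.1 302.5  53.3] [53.3 55.4]
knob 75 [576.6 350.3  56.4] [577.5 350.   56.9] [56.9 59.7]
pin dir [0.9 0.5] 29.74529 pt [514.3 314.1]
ends [-86.4 -84.1  84.1  84.8] [439.3 271.3] [587.9 356.2]
knob 74 [577.5 350.   56.3] 59.6613819065498
```

```bash
cat >> m.py <<'E'
print("----")
yaw=np.radians(21.7); ey=np.array([np.cos(yaw),np.sin(yaw)]); ex=np.array([ey[1],-ey[0]])
q=reg(370,560,120,375,58,70); a=q[:,:2]@ex; b=q[:,:2]@ey
# far/near knuckle: y-bands
for yw in (21,21.7,22.3):
    w=np.radians(yw); e2=np.array([np.cos(w),np.sin(w)]); e1=np.array([e2[1],-e2[0]])
    out=[]
    for r in ((380,424,175,215),(440,484,325,362)):
        k=reg(*r,58,70)[:,:2]; out+= [np.percentile(k@e1,2),np.percentile(k@e2,[2,98]).mean()]
    print(yw,np.array(out))
print("rim y range", np.percentile(b[a>a.min()+26],[1,99]).round(1))
for z0,z1 in ((100,200),(200,300),(300,400),(400,600),(600,900)):
    h=P[(P[...,2]>z0)&(P[...,2]<z1)]; h=h[(h[:,0]>150)]
    h=h[~((abs(h[:,0]-480)<110)&(abs(h[:,1]-60)<110)&(h[:,2]<200))]
    if len(h): print(z0,z1,len(h),np.percentile(h,[1,50,99],axis=0).round(0).tolist(), "closest to case:",h[np.argmin(np.hypot(h[:,0]-480,h[:,1]-60))])
for nm,(u,v) in dict(jar=(381,234),pot=(217,132),eraser=(326,179),yel=(404,275)).items(): print(nm,P[v-3:v+4,u-3:u+4].reshape(-1,3).mean(0))
E
python3 m.py|sed -n '/----/,$p'
```

```text
----
21 [ 39.3 513.5  39.7 423.6]
21.7 [ 45.6 512.9  44.8 423. ]
22.3 [ 51.  512.3  49.3 422.3]
rim y range [402.9 531.9]
100 200 4099 [[222.0, -496.0, 100.0], [828.0, -484.0, 126.0], [1025.0, 380.0, 198.0]] closest to case: [234.7  14.7 193.9]
200 300 2861 [[180.0, -40.0, 201.0], [234.0, 85.0, 243.0], [918.0, 393.0, 299.0]] closest to case: [235.2  15.5 202.3]
300 400 2368 [[202.0, -71.0, 302.0], [233.0, 8.0, 350.0], [921.0, 392.0, 399.0]] closest to case: [232.1  12.6 329.1]
400 600 15243 [[241.0, -182.0, 408.0], [658.0, -45.0, 578.0], [765.0, 72.0, 599.0]] closest to case: [595.4 -40.2 582.3]
600 900 10833 [[643.0, -151.0, 601.0], [676.0, -59.0, 641.0], [729.0, 9.0, 704.0]] closest to case: [634.1 -20.9 605.5]
jar [ 509.  -114.4   66. ]
pot [765.  283.3   5.7]
eraser [645.4   7.6  10.6]
yel [ 396.3 -250.6 -252.4]
```

```bash
cat > o.py <<'E'
from h import *
c=dict(np.load("top0.npz")); P=cloud(c)
for v in range(270,420,15): print(v,[tuple(P[v,u].round().astype(int)) for u in (290,320,345,380)])
s=dict(np.load("side0.npz")); Q=cloud(s)
for v in (20,100,200,250,300,350,400): print(v,[tuple(Q[v,u].round().astype(int)) for u in (10,40,70,90)])
E
python3 o.py; python3 - <<'E'
import cv2
a=cv2.imread('pics/top0.png')[260:420,240:400]
b=cv2.imread('pics/side0.png')[:,0:220]
a=cv2.resize(a,(420,420));cv2.imwrite('pics/obs.png',cv2.hconcat([a,b])*1)
E
```

```text
270 [(np.int64(424), np.int64(95), np.int64(65)), (np.int64(429), np.int64(31), np.int64(145)), (np.int64(422), np.int64(-40), np.int64(1)), (np.int64(423), np.int64(-125), np.int64(0))]
285 [(np.int64(384), np.int64(94), np.int64(0)), (np.int64(385), np.int64(21), np.int64(0)), (np.int64(386), np.int64(-39), np.int64(2)), (np.int64(387), np.int64(-124), np.int64(0))]
300 [(np.int64(348), np.int64(94), np.int64(0)), (np.int64(349), np.int64(21), np.int64(1)), (np.int64(350), np.int64(-39), np.int64(1)), (np.int64(352), np.int64(-124), np.int64(0))]
315 [(np.int64(312), np.int64(94), np.int64(-2)), (np.int64(314), np.int64(21), np.int64(-1)), (np.int64(314), np.int64(-39), np.int64(-1)), (np.int64(316), np.int64(-123), np.int64(2))]
330 [(np.int64(277), np.int64(93), np.int64(1)), (np.int64(278), np.int64(21), np.int64(-1)), (np.int64(279), np.int64(-39), np.int64(-2)), (np.int64(281), np.int64(-123), np.int64(1))]
345 [(np.int64(110), np.int64(94), np.int64(-578)), (np.int64(109), np.int64(-19), np.int64(-588)), (np.int64(108), np.int64(-115), np.int64(-600)), (np.int64(45), np.int64
[... 1450 characters left out ...]
35), np.int64(192)), (np.int64(197), np.int64(-13), np.int64(167)), (np.int64(263), np.int64(903), np.int64(-479))]
300 [(np.int64(96), np.int64(141), np.int64(-1)), (np.int64(137), np.int64(118), np.int64(0)), (np.int64(158), np.int64(900), np.int64(-667)), (np.int64(222), np.int64(895), np.int64(-691))]
350 [(np.int64(194), np.int64(-523), np.int64(514)), (np.int64(194), np.int64(-523), np.int64(514)), (np.int64(110), np.int64(880), np.int64(-886)), (np.int64(176), np.int64(863), np.int64(-904))]
400 [(np.int64(194), np.int64(-523), np.int64(514)), (np.int64(194), np.int64(-523), np.int64(514)), (np.int64(194), np.int64(-523), np.int64(514)), (np.int64(194), np.int64(-523), np.int64(514))]
```

View pics/obs.png

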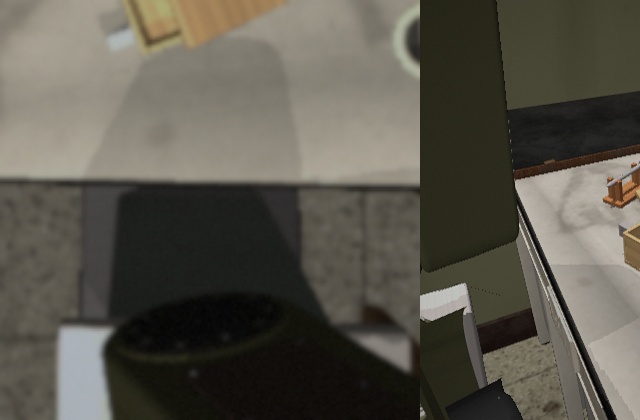

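The large dark block at the left is the robot's own shoulder and upper arm, so it isn't an obstacle. The case frame has its y axis at about 21.4°, its centre near (484,49) and the hasp mouth near (504,140). I'm starting the move.

>>> {"op": "servo_tool", "data": {"motion": [[[0.4,0.66,0.02,0,0,0.039,1],[0.4,0.66,0.02,0,0,0.039,1],[0.4,0.66,0.02,0,0,0.039,1],[0.4,0.66,0.02,0,0,0.039,1],[0.4,0.66,0.02,0,0,0.039,1],[0.4,0.66,0.02,0,0,0.039,1],[0.4,0.66,0.02,0,0,0.039,1],[0.4,0.66,0.02,0,0,0.039,1],[0.4,0.66,0.02,0,0,0.039,1],[0.4,0.66,0.02,0,0,0.039,1]]], "newtons": 20}}

```text
clock: 1.1
eef_pos: [338.7, -202.0, 215.4]
eef_rot: [-3.142, 0.0, 0.379]
wrist_force: [0.1, -0.6, -0.3]
finger_gap: 17.6
finger_force: 0.0
```

>>> {"op": "servo_tool", "data": {"motion": [[[0.294,0.492,0,0,0,0,1],[0.294,0.492,0,0,0,0,1],[0.294,0.492,0,0,0,0,1],[0.294,0.492,0,0,0,0,1],[0.294,0.492,0,0,0,0,1],[0.294,0.492,0,0,0,0,1],[0.294,0.492,-0.05,0,0,0,1],[0.294,0.492,-0.1,0,0,0,1],[0.294,0.492,-0.1,0,0,0,1]]]}}

```text
clock: 2.0
eef_pos: [484.3, 42.5, 162.5]
eef_rot: [-3.14, 0.005, 0.376]
wrist_force: [-0.7, 0.1, 0.8]
finger_gap: 0.1
finger_force: 0.0
```

>>> {"op": "servo_tool", "data": {"motion": [[[-0.004,0.009,-0.019,0,0,0,1],[-0.009,0.023,-0.034,0,0,0,1],[-0.014,0.036,-0.049,0,0,0,1],[-0.021,0.055,-0.078,0,0,0,1],[-0.024,0.062,-0.094,0,0,0,1],[-0.027,0.069,-0.11,0,0,0,1],[-0.031,0.08,-0.144,0,0,0,1],[-0.032,0.083,-0.162,0,0,0,1],[-0.033,0.085,-0.178,0,0,0,1],[-0.033,0.085,-0.178,0,0,0,1]]]}}

```text
clock: 3.0
eef_pos: [468.8, 86.2, 75.7]
eef_rot: [-3.141, 0.001, 0.377]
wrist_force: [0.2, -0.0, -0.3]
finger_gap: 0.2
finger_force: 0.0
```

>>> {"op": "servo_tool", "data": {"motion": [[[0,0,-0.003,0,0,0,1],[0,0,-0.006,0,0,0,1],[0,0,-0.006,0,0,0,1]]]}}

```text
clock: 3.3
eef_pos: [469.5, 86.2, 74.2]
eef_rot: [3.141, -0.001, 0.377]
wrist_force: [-0.4, -0.1, 5.0]
finger_gap: 0.5
finger_force: 2.5
```

>>> {"op": "servo_tool", "data": {"motion": [[[0,0,0.08,0,0,0,1],[0,0,0.14,0,0,0,1],[0.215,0.527,0.14,0,0,0.0446,0.3],[0.215,0.527,0.14,0,0,0.0446,0.3],[0.215,0.527,0.14,0,0,0.0446,0.3],[0.215,0.527,0.14,0,0,0.0446,0.3],[0.215,0.527,0.14,0,0,0.0446,0.3],[0.215,0.527,0.14,0,0,0.0446,0.3],[0.215,0.527,0.14,0,0,0.0446,0.3],[0.215,0.527,0.14,0,0,0.0446,0.3]]]}}

```text
clock: 4.3
eef_pos: [576.5, 349.7, 143.0]
eef_rot: [3.141, 0.001, 0.518]
wrist_force: [0.0, -0.1, -1.1]
finger_gap: 61.3
finger_force: 0.0
```

```bash
python3 - <<'E'
from h import *
for n in("side","top"):
    c=cam(n); np.savez(f"{n}1.npz",**c); cv2.imwrite(f"pics/{n}1.png",c["frame"][:,:,::-1])
s=cv2.imread("pics/side1.png")[120:330,130:360]; t=cv2.imread("pics/top1.png")[170:295,150:380]
cv2.imwrite("pics/two1.png",cv2.vconcat([cv2.resize(s,(460,420)),cv2.resize(t,(460,180))])) 
cv2.imwrite("pics/two1.png",cv2.hconcat([cv2.resize(s,(400,366)),cv2.resize(t,(400,366))]))
P=cloud(dict(np.load("top1.npz"))); Z=P[...,2]
q=P[(abs(P[...,0]-480)<110)&(abs(P[...,1]-80)<90)&(Z>66)&(Z<90)]
print(len(q),np.percentile(q[:,2],[2,50,98]))
A=np.c_[q[:,:2],np.ones(len(q))]; w=np.linalg.lstsq(A,q[:,2],rcond=None)[0]; print("tilt",w)
print(manip.read_state()["eef_pos"],manip.read_state()["finger_gap"])
E
```

```text
3238 [69.76807881 73.63947598 77.35246044]
tilt [-9.23798497e-05  8.36696429e-04  7.36275853e+01]
[576.59755875 348.71915435 143.66983945] 65.24830038449956
```

View pics/two1.png

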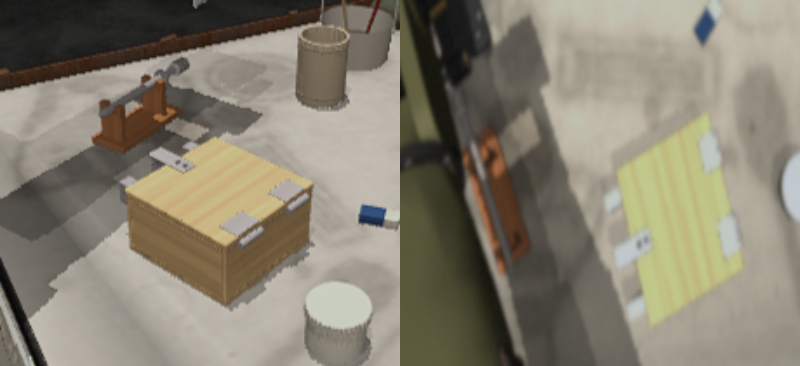

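The lid is shut: its plane is level at z≈73.6 with all three knuckles aligned. The knob is at crop pixel (180,66) in the side view, with the gripper above it. Next I'll refine the case pose from the shut lid while descending on the knob.

```bash
python3 - <<'E'
from h import *
P=cloud(dict(np.load("top1.npz"))); Z=P[...,2]
m=((abs(P[...,0]-480)<110)&(abs(P[...,1]-60)<120)&(Z>58)&(Z<82)).astype(np.uint8)
m=cv2.morphologyEx(m,cv2.MORPH_CLOSE,np.ones((3,3)))
n,l,st,_=cv2.connectedComponentsWithStats(m); m=l==1+np.argmax(st[1:,4])
lid=cv2.morphologyEx(m.astype(np.uint8),cv2.MORPH_OPEN,np.ones((25,25)))
for nm,mm in (("lid",m&(Z>70.5)),):
    q=P[(lid>0)&(Z>60)]; print(nm,cv2.minAreaRect(q[:,:2].astype(np.float32)))
q=P[m&(Z>58)][:,:2]
for yw in (20.8,21.2,21.6,22):
    w=np.radians(yw); ey=np.array([np.cos(w),np.sin(w)]); ex=np.array([ey[1],-ey[0]])
    a=q@ex;b=q@ey; back=np.percentile(a,99.5)
    k=a<back-140 ; k&=a<back-136
    o=[]
    for lo,hi in((-60,-30),(-15,15),(30,60)):
        c0=np.median(b); s=k&(b-c0>lo)&(b-c0<hi); o+=[np.sort(a[s])[:5].mean().round(1),((b[s].min()+b[s].max())/2).round(1)]
    print(yw,"back",back.round(1),"y",np.percentile(b,[.5,99.5]).round(1),o)
E
```

```text
lid ((483.3365478515625, 48.142295837402344), (135.43704223632812, 130.93043518066406), 1.0400015115737915)
20.8 back 196.1 y [404.1 534.4] [np.float64(38.5), np.float64(423.7), np.float64(35.9), np.float64(468.7), np.float64(38.0), np.float64(513.7)]
21.2 back 199.3 y [403.2 533.4] [np.float64(41.5), np.float64(423.3), np.float64(39.2), np.float64(468.4), np.float64(41.6), np.float64(513.3)]
21.6 back 202.7 y [402.2 532.6] [np.float64(44.4), np.float64(423.0), np.float64(42.5), np.float64(468.0), np.float64(45.1), np.float64(512.9)]
22 back 206.1 y [401.3 531.6] [np.float64(47.4), np.float64(422.7), np.float64(45.7), np.float64(467.7), np.float64(48.7), np.float64(512.5)]
```

>>> {"op": "servo_tool", "data": {"motion": [[[0,0,-0.1,0,0,0,0.3],[0,0,-0.18,0,0,0,0.3],[0,0,-0.224,0,0,0,0.3],[0,0,-0.224,0,0,0,0.3]]]}}

```text
clock: 4.8
eef_pos: [575.2, 347.8, 28.6]
eef_rot: [-3.142, 0.005, 0.516]
wrist_force: [-0.2, 0.1, 0.8]
finger_gap: 65.7
finger_force: 0.0
```

>>> {"op": "servo_tool", "data": {"motion": [[[0,0,0,0,0,0,0.6],[0,0,0,0,0,0,1],[0,0,0,0,0,0,1],[0,0,0,0,0,0,1],[0,0,0,0,0,0,1],[0,0,0,0,0,0,1]]], "newtons": 45}}

```text
clock: 5.4
eef_pos: [576.7, 349.8, 31.7]
eef_rot: [-3.142, -0.0, 0.517]
wrist_force: [0.1, -0.3, -1.1]
finger_gap: 21.6
finger_force: 0.0
```

>>> {"op": "servo_tool", "data": {"motion": [[[0,0,0,0,0,0,1],[0,0,0,0,0,0,1],[0,0,0,0,0,0,1]]]}}

```text
clock: 5.7
eef_pos: [576.7, 349.8, 31.5]
eef_rot: [-3.142, -0.0, 0.517]
wrist_force: [0.3, 0.3, 1.1]
finger_gap: 16.9
finger_force: 45.0
```

>>> {"op": "servo_tool", "data": {"motion": [[[0,0,0.04,0,0,0,1],[0,0,0.08,0,0,0,1],[0,0,0.1,0,0,0,1],[0,0,0.1,0,0,-0.0467,1],[0,0,0.1,0,0,-0.0467,1]]]}}

```text
clock: 6.2
eef_pos: [576.6, 349.7, 81.3]
eef_rot: [3.142, 0.0, 0.368]
wrist_force: [-1.1, 0.3, -1.1]
finger_gap: 16.9
finger_force: 45.0
```

```bash
python3 - <<'E'
from h import *
for n in("side0","top0"):
    P=cloud(dict(np.load(n+".npz"))); q=P[(P[...,2]>230)&(P[...,0]>500)&(P[...,0]<900)&(P[...,1]<250)]
    print(n,len(q))
    for z in range(230,750,60):
        s=q[(q[:,2]>=z)&(q[:,2]<z+60)]
        if len(s)>5: print(z,len(s),"x",np.percentile(s[:,0],[1,99]).round(),"y",np.percentile(s[:,1],[1,99]).round())
E
```

```text
side0 0
top0 25617
470 555 x [670. 733.] y [-191. -158.]
530 12886 x [582. 766.] y [-165.   72.]
590 7076 x [637. 736.] y [-153.   16.]
650 5100 x [666. 703.] y [-139.  -20.]
```

```bash
python3 - <<'E'
from h import *
P=cloud(dict(np.load("side0.npz")))
for u,v in((500,10),(505,40),(520,25),(548,60),(535,10)): print(u,v,P[v,u].round())
c=cam("top"); np.savez("top2.npz",**c); c2=cam("side"); np.savez("side2.npz",**c2)
t=c["frame"][150:290,150:370]; s=c2["frame"][60:280,130:360]
cv2.imwrite("pics/two2.png",cv2.hconcat([cv2.resize(s,(400,383)),cv2.resize(t,(400,383))])[:,:,::-1])
P=cloud(c); Z=P[...,2]
q=P[(Z>84)&(Z<118)&(P[...,0]>400)&(P[...,0]<640)&(P[...,1]>230)&(P[...,1]<380)]
print(len(q),np.percentile(q,[1,50,99],axis=0))
E
```

```text
500 10 [1276.  274.  338.]
505 40 [1260.  226.  277.]
520 25 [1288.  216.  311.]
548 60 [1296.  125.  248.]
535 10 [1322.  212.  344.]
3 [[574.69177114 329.62512783  88.3841453 ]
 [581.35799158 330.156344   109.10296175]
 [591.88264051 333.31994084 113.38894606]]
```

View pics/two2.png

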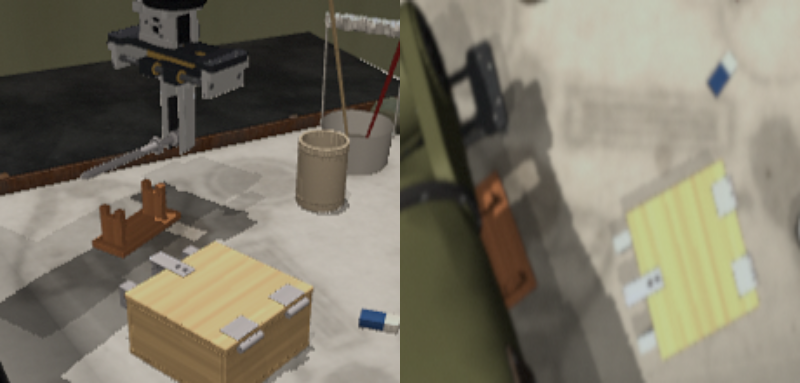

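Side view: the pin is held by the knob at (185,145), pointing roughly level with its tip at (85,178), and it's clear of the rest. The arm hides it from the top camera, so I'll fit the pin from the side depth.

```bash
cat > pin.py <<'E'
from h import *
def pin(c,knob,zlo,L=175,tip_only=None,show=True,yaw=21.2):
    """points of rod near expected line; fit 3D line. knob: expected knob centre"""
    P=cloud(c).reshape(-1,3); w=np.radians(yaw); ey=np.array([np.cos(w),np.sin(w),0]); 
    d=P-knob; t=-(d@ey); r=np.linalg.norm(d+np.outer(t,ey),axis=1)
    s=(t>48)&(t<L)&(r<22)&(P[:,2]>zlo); q=P[s]
    for _ in range(4):
        m=q.mean(0); v=np.linalg.svd(q-m)[2][0]; v*=-np.sign(v@ey); e=q-m; e-=np.outer(e@v,v)
        q=q[np.linalg.norm(e,axis=1)<7]
    tt=(q-m)@v
    print(len(q),"dir",v.round(4),"yaw",np.degrees(np.arctan2(-v[1],-v[0])).round(2),"pitch(down+)",np.degrees(np.arcsin(-v[2])).round(2),"mean",m.round(1),"tip",(m+v*np.percentile(tt,99.5)).round(1))
    # ray-shadow correction: surface seen faces camera; axis is 5 mm behind
    T=np.array(c["cam_to_world"]); ray=m-T[:3,3]; ray/=np.linalg.norm(ray); p=ray-(ray@v)*v; p/=np.linalg.norm(p)
    mc=m+4.0*p; print("axis pt",mc.round(1),"knob on axis",(mc+v*((knob-mc)@v)).round(1)); return mc,v
E
python3 - <<'E'
from pin import *
pin(dict(np.load("side2.npz")),np.array([576.7,349.7,100.3]),70)
E
```

```text
214 dir [-0.9372 -0.3487 -0.008 ] yaw 20.41 pitch(down+) 0.46 mean [479.2 310.  100.8] tip [428.8 291.3 100.4]
axis pt [478.  313.2  98.7] knob on axis [576.6 349.9  99.6]
```

>>> {"op": "servo_tool", "data": {"motion": [[[0.189,-0.293,0,0,0,0,1],[0.189,-0.293,0,0,0,0,1],[0.189,-0.293,0,0,0,0,1],[0.189,-0.293,0,0,0,0,1],[0.189,-0.293,0,0,0,0,1],[0.189,-0.293,-0.05,0,0,0,1],[0.189,-0.293,-0.09,0,0,0,1],[0.189,-0.293,-0.096,0,0,0,1],[0.189,-0.293,-0.096,0,0,0,1],[0.189,-0.293,-0.096,0,0,0,1]]]}}

```text
clock: 7.3
eef_pos: [671.5, 203.8, 34.7]
eef_rot: [3.141, -0.002, 0.372]
wrist_force: [0.5, -0.1, 0.1]
finger_gap: 16.9
finger_force: 45.0
```

```bash
python3 - <<'E'
from pin import *
c=cam("top"); np.savez("top3.npz",**c); c2=cam("side"); np.savez("side3.npz",**c2)
t=c["frame"][170:290,200:340]; s=c2["frame"][80:280,180:400]
cv2.imwrite("pics/two3.png",cv2.hconcat([cv2.resize(s,(400,364)),cv2.resize(t,(400,343))[:343]] if 0 else [cv2.resize(s,(400,364)),cv2.resize(t,(400,364))])[:,:,::-1])
k=np.array(manip.read_state()["eef_pos"]); print(k); k[2]+=18.5
for x in (c,c2):
    try: pin(x,k,30)
    except Exception as e: print(e)
E
```

```text
[671.57270751 203.64513221  34.77381832]
index -1 is out of bounds for axis 0 with size 0
175 dir [-0.9357 -0.3528 -0.0044] yaw 20.66 pitch(down+) 0.25 mean [581.6 167.3  55.2] tip [538.2 150.9  55. ]
axis pt [580.6 170.1  52.5] knob on axis [671.3 204.3  53. ]pin.py:8: RuntimeWarning: Mean of empty slice.
  m=q.mean(0); v=np.linalg.svd(q-m)[2][0]; v*=-np.sign(v@ey); e=q-m; e-=np.outer(e@v,v)
  ret = um.true_divide(
```

View pics/two3.png

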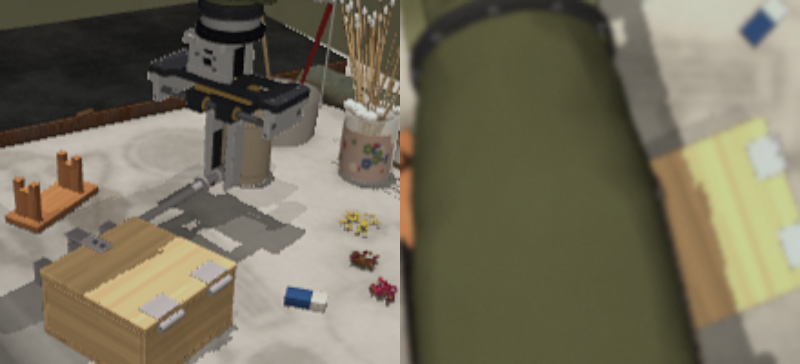

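Side view: the rod points at the far knuckle with its tip near (132,215), level and about 1 mm from the bore line. I'm inserting slowly while watching the force.

>>> {"op": "servo_tool", "data": {"motion": [[[-0.008,-0.003,-0.001,0,0,0,1],[-0.016,-0.006,-0.001,0,0,0,1],[-0.024,-0.009,-0.001,0,0,0,1],[-0.032,-0.012,-0.001,0,0,0,1],[-0.04,-0.0155,-0.001,0,0,0,1],[-0.048,-0.0186,-0.001,0,0,0,1],[-0.054,-0.021,-0.001,0,0,0,1],[-0.06,-0.0233,-0.001,0,0,0,1],[-0.06,-0.0233,-0.001,0,0,0,1]]]}}

```text
clock: 8.3
eef_pos: [640.9, 191.5, 33.0]
eef_rot: [-3.142, 0.0, 0.371]
wrist_force: [-0.2, 0.1, -1.3]
finger_gap: 17.0
finger_force: 45.0
```

>>> {"op": "servo_tool", "data": {"motion": [[[-0.009,-0.0036,0.001,0,0,0,1],[-0.018,-0.007,0.001,0,0,0,1],[-0.028,-0.0108,0.001,0,0,0,1],[-0.037,-0.0144,0.001,0,0,0,1],[-0.037,-0.0144,0.001,0,0,0,1]]]}}

```text
clock: 8.8
eef_pos: [622.1, 184.2, 33.6]
eef_rot: [-3.142, 0.0, 0.371]
wrist_force: [-0.6, 0.1, -0.7]
finger_gap: 17.2
finger_force: 45.0
```

```bash
python3 - <<'E'
from pin import *
c2=cam("side"); np.savez("side4.npz",**c2)
s=c2["frame"][150:280,180:330]
cv2.imwrite("pics/s4.png",cv2.resize(s,(690,598),interpolation=cv2.INTER_CUBIC)[:,:,::-1])
k=np.array(manip.read_state()["eef_pos"]); print(k); k[2]+=18.5
pin(c2,k,30,L=125)
E
```

```text
[622.47919322 184.32732871  33.60868124]
79 dir [-0.9329 -0.3584  0.0365] yaw 21.02 pitch(down+) -2.09 mean [559.1 158.3  54.2] tip [538.9 150.6  55. ]
axis pt [557.9 161.1  51.6] knob on axis [621.8 185.7  49.1]
```

View pics/s4.png

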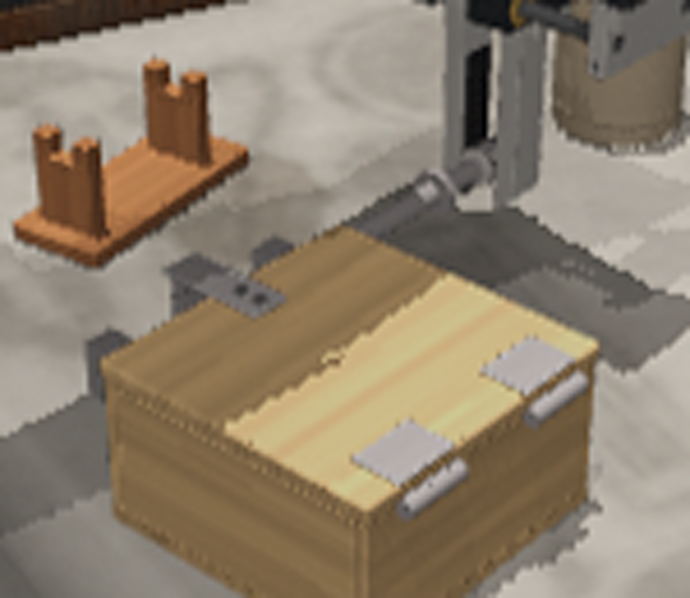

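The side view shows the rod passing behind the lid toward the far knuckle at (272,250), with the collar at (440,185) and no side force. I'm continuing through the lid's knuckle.

>>> {"op": "servo_tool", "data": {"motion": [[[-0.008,-0.0031,0,0,0,0,1],[-0.016,-0.0062,0,0,0,0,1],[-0.024,-0.0093,0,0,0,0,1],[-0.032,-0.0124,0,0,0,0,1],[-0.04,-0.0155,0,0,0,0,1],[-0.047,-0.0182,0,0,0,0,1],[-0.047,-0.0182,0,0,0,0,1]]]}}

```text
clock: 9.55
eef_pos: [598.8, 175.2, 33.5]
eef_rot: [-3.142, 0.0, 0.371]
wrist_force: [-0.6, 0.5, 0.0]
finger_gap: 16.8
finger_force: 45.0
```

>>> {"op": "servo_tool", "data": {"motion": [[[-0.01,-0.0039,0,0,0,0,1],[-0.02,-0.0078,0,0,0,0,1],[-0.03,-0.0116,0,0,0,0,1],[-0.04,-0.0155,0,0,0,0,1],[-0.05,-0.0194,0,0,0,0,1],[-0.058,-0.0225,0,0,0,0,1],[-0.066,-0.0256,0,0,0,0,1],[-0.066,-0.0256,0,0,0,0,1]]]}}

```text
clock: 10.35
eef_pos: [565.7, 162.4, 33.5]
eef_rot: [-3.142, 0.0, 0.371]
wrist_force: [-0.3, 0.2, -0.6]
finger_gap: 16.6
finger_force: 45.0
```

>>> {"op": "servo_tool", "data": {"motion": [[[-0.01,-0.0039,0,0,0,0,1],[-0.018,-0.007,0,0,0,0,1],[-0.025,-0.0097,0,0,0,0,1],[-0.031,-0.012,0,0,0,0,1],[-0.036,-0.014,0,0,0,0,1],[-0.039,-0.0151,0,0,0,0,1],[-0.041,-0.0159,0,0,0,0,1],[-0.041,-0.0159,0,0,0,0,1]]]}}

```text
clock: 11.15
eef_pos: [545.6, 154.5, 33.5]
eef_rot: [3.142, -0.0, 0.371]
wrist_force: [0.1, -0.0, -1.4]
finger_gap: 16.6
finger_force: 45.0
```

Now I'll creep until the collar makes contact.

>>> {"op": "servo_tool", "data": {"motion": [[[-0.002,-0.0008,0,0,0,0,1],[-0.004,-0.0016,0,0,0,0,1],[-0.006,-0.0023,0,0,0,0,1],[-0.007,-0.0027,0,0,0,0,1],[-0.007,-0.0027,0,0,0,0,1]]]}}

```text
clock: 11.65
eef_pos: [542.3, 153.3, 33.5]
eef_rot: [3.142, -0.001, 0.371]
wrist_force: [1.8, 0.0, -1.8]
finger_gap: 17.0
finger_force: 45.0
```

>>> {"op": "servo_tool", "data": {"motion": [[[-0.002,-0.0008,0,0,0,0,1],[-0.004,-0.0016,0,0,0,0,1],[-0.004,-0.0016,0,0,0,0,1]]]}}

```text
clock: 11.95
eef_pos: [542.2, 153.2, 34.1]
eef_rot: [3.141, -0.006, 0.371]
wrist_force: [13.4, 6.3, -6.6]
finger_gap: 16.7
finger_force: 45.0
```

>>> {"op": "servo_tool", "data": {"motion": [[[0.003,0.0012,0,0,0,0,1],[0.003,0.0012,0,0,0,0,1],[0.003,0.0012,0,0,0,0,0.75],[0.003,0.0012,0,0,0,0,0.65],[0.003,0.0012,0,0,0,0,0.6],[0.003,0.0012,0,0,0,0,0.6],[0.003,0.0012,0,0,0,0,0.6]]]}}

```text
clock: 12.65
eef_pos: [541.5, 153.0, 33.4]
eef_rot: [-3.142, 0.0, 0.371]
wrist_force: [-0.4, -0.0, 0.5]
finger_gap: 37.6
finger_force: 0.0
```

>>> {"op": "servo_tool", "data": {"motion": [[[0,0,0.06,0,0,0,0.6],[0,0,0.14,0,0,0,0.6],[0,0,0.24,0,0,0,0.6],[0,0,0.3,0,0,0,0.6],[-0.24,-0.6,0.3,0,0,0,0.6],[-0.24,-0.6,0.3,0,0,0,0.6],[-0.24,-0.6,0.3,0,0,0,0.6],[-0.24,-0.6,0.3,0,0,0,0.6],[-0.24,-0.6,0.3,0,0,0,0.6],[-0.24,-0.6,0.3,0,0,0,0.6]]]}}

```text
clock: 13.65
eef_pos: [429.1, -127.1, 183.7]
eef_rot: [3.141, -0.0, 0.371]
wrist_force: [0.5, -0.7, 0.1]
finger_gap: 37.5
finger_force: 0.0
```

>>> {"op": "servo_tool", "data": {"motion": [[[-0.1,-0.4,0,0,0,0,0.6],[-0.1,-0.4,0,0,0,0,0.6],[-0.1,-0.4,0,0,0,0,0.6],[-0.1,-0.4,0,0,0,0,0.6],[-0.1,-0.4,0,0,0,0,0.6],[-0.1,-0.4,0,0,0,0,0.6]]]}}

```text
clock: 14.25
eef_pos: [379.7, -326.2, 183.1]
eef_rot: [-3.141, 0.0, 0.368]
wrist_force: [-0.1, 0.2, 0.0]
finger_gap: 37.3
finger_force: 0.0
```

```bash
python3 - <<'E'
from h import *
c=cam("top"); c2=cam("side")
t=c["frame"][190:290,230:340]; s=c2["frame"][150:280,180:330]
cv2.imwrite("pics/fin.png",cv2.hconcat([cv2.resize(s,(400,400),interpolation=cv2.INTER_CUBIC),cv2.resize(t,(400,400),interpolation=cv2.INTER_CUBIC)])[:,:,::-1])
P=cloud(c); Z=P[...,2]
w=np.radians(21.2); ey=np.array([np.cos(w),np.sin(w)]); ex=np.array([ey[1],-ey[0]])
a=P[...,:2]@ex-53; b=P[...,:2]@ey-520.4
s=(abs(a)<14)&(b>-140)&(b<80)&(Z>35)&(Z<80)
for lo in range(-130,70,8):
    k=s&(b>=lo)&(b<lo+8)
    if k.sum(): print(lo,k.sum(),a[k].mean().round(1),np.ptp(a[k]).round(),np.percentile(Z[k],90).round(1))
print("extent",b[s].min(),b[s].max()); q=P[(abs(a-77)<50)&(abs(b+52)<50)]; print("lid z",np.median(q[:,2]))
P0=cloud(dict(np.load("top0.npz")))
for u,v in((381,234),(217,132),(326,179)): print(np.abs(P-P0)[v-15:v+15,u-15:u+15].mean().round(2))
E
```

```text
-122 5 4.8 15.0 72.1
-114 18 3.5 19.0 73.5
-106 35 0.5 26.0 71.2
-98 43 0.8 26.0 71.6
-90 19 3.1 19.0 72.9
-82 20 2.6 19.0 74.3
-74 22 4.0 19.0 74.5
-66 26 0.4 26.0 77.2
-58 43 -0.0 27.0 77.2
-50 39 0.7 28.0 77.7
-42 20 3.3 18.0 72.2
-34 21 2.7 19.0 72.9
-26 19 2.6 18.0 73.5
-18 32 1.2 26.0 72.6
-10 39 0.9 26.0 71.6
-2 30 1.2 25.0 72.7
6 20 3.0 18.0 73.7
14 14 0.3 9.0 55.7
22 18 0.5 13.0 58.4
30 27 0.2 17.0 59.1
38 25 0.1 17.0 60.8
46 24 0.2 17.0 59.4
54 1 -3.8 0.0 55.5
extent -116.74462939291561 54.04167297566346
lid z 74.82692558264
4.5
4.77
3.21
```

View pics/fin.png

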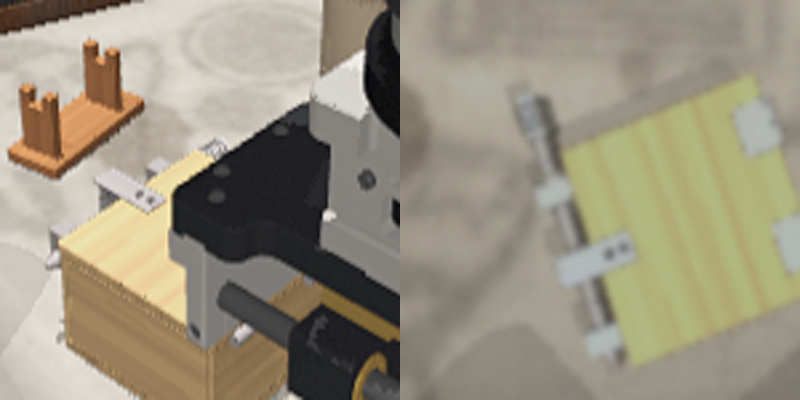

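The pin runs through all three knuckles. It measures from -117 to +54 mm along the bore against an expected -118 to +54, so the collar is home. The lid is shut and the tool is clear.

```bash
python3 -c "
from cell import manip
print(manip.sign_off())"
```

```text
the job is handed in; nothing more can be done
None
```

The lid is shut, the pin is threaded from the far end through all three knuckles with its collar home and released, and the job is handed in at about 14 s; the arm worked clear of the jar, pot and eraser, though I made no clean check that they hadn't moved.

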